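# Open the child-proof utensil box and prop its lid

## Task

Open the wooden child-proof box: slide the bolt fully aside so that it no longer bars the latch, pull the latch down out of the way, and swing the lid up until it leans back on its own. Then flip the folded stay inside the box all the way up and bring the lid forward so that it rests on the tip of the stay, and leave it propped like that. Leave the two jars behind the box, the glass, the lemon and the mug where they stand.

Things in the scene. Friction and masses are not known exactly. Their poses are not given: they have to be found in the camera images.
- case: The box, wooden, fixed to the worktop, 180 (x) x 320 (y) x 122 mm high, walls and floor 8 mm, open at the top. Origin: centre of its underside; x points from its front (the long side with the fittings, which faces right and towards the robot) to its back (hinges), y to its left as seen from its front, z up. All positions called 'box frame' below are in this frame, in mm. The front wall's outer face is at x = -90.
- bolt (a joint): First catch: a steel bolt, a rod 8 mm thick along y at box frame x = -115, z = 52, in front of the latch lever, which it bars. Value in m: 0 shut, grows as it slides to the box's right (-y), stop at 0.075. Clear of the lever from about 0.026; only from about 0.06 is there room for a finger beside the latch. Needs about 3 N, stays where it is left. Starts at 0 to 0.008.
- bolt_fin (a point): Grip point of the bolt: an upright fin on the rod, 14 mm wide (y), 8 mm deep (x), top at z = 86; this point is on its axis at z = 74, at y = -52 when the bolt is at 0. The lid's overhang lies 48 mm above this point and reaches 21 mm further forward, so straight-down fingers cannot reach it: pinch its left and right faces with fingers that point forward and down, about 40 to 45 degrees from vertical.
- latch (a joint): Second latch: a steel lever 84 mm tall and 16 mm wide on the front of the box, hinged at its lower end about an axis along y. Value in rad: 0 shut (upright), grows as its top swings forward (away from the box) and down, stop at 1.2. It is stiff (0.06 N m) and stays where it is left. Its nose holds the lid down until about 0.15.
- latch_tab (a point): Grip point of the latch: the middle of its pull tab, 20 mm wide (y), 12 mm tall, sticking 20 mm forward from the lever; at box frame (-120.5, 55, 66) when shut, also under the overhang, to be pinched left and right like the fin.
- latch_hinge (a point): The latch's hinge axis, at box frame (-104, 55, 28).
- lid (a joint): The lid, a board 226 (x) x 330 (y) x 10 mm, 0.35 to 0.65 kg, hinged along the back edge of the box. Value in rad: 0 shut, grows as its front edge rises; at the stop, 1.70, it leans back a little past upright and stays there; below about 1.5 it falls forward, slowed by a damper (0.25 N m s). Resting on the upright stay it stands at about 1.01.
- lid_hinge (a point): Middle of the lid's hinge line, at box frame (90, 0, 122), level with the lid's underside.
- lid_edge (a point): Middle of the lower front edge of the lid, 226 mm from the hinge line; it overhangs the front wall by 46 mm, and fingertips reach under the overhang beside the fittings, for instance at box frame y = -50 to 10 (above the drawn bolt) or y = 90 to 150.
- stay (a joint): The stay, a steel bar 10 mm wide (x) and 8 mm thick with a round rubber tip, inside the box, hinged at the left wall about an axis along x. Value in rad: 0 folded (lying across the box along y, 20 mm below the rim), grows as its tip rises, stop at 1.70, just past upright, where it stays by itself. Starts at 0 to 0.08. It can be pinched front and back near its tip once the lid is open.
- stay_hinge (a point): The stay's hinge, at box frame (-10, 135, 98).
- stay_tip (a point): Centre of the stay's rubber tip, a ball of 14 mm, 170 mm from the stay's hinge.
- jam: Jar with a white lid, 72 mm wide, 102 mm tall, behind the box. Bystander, loose; origin: centre of its underside.
- spice: Small jar with a green cap, 46 mm wide, 106 mm tall, behind the box. Bystander, loose; origin: centre of its underside.
- tumbler: Drinking glass, 80 mm wide, 88 mm tall. Bystander, loose; origin: centre of its underside.
- lemon: Lemon, 71 x 53 x 51 mm, to the right of the box. Bystander, loose; origin: centre of its underside.
- mug: Mug, 92 x 127 x 93 mm. Bystander, loose; origin: centre of its underside.

How it is judged (in metres and radians):
On the way, in this order (a step that is already met when the one before it is completed fails the run):
1. the bolt is slid clear of the latch (0.038 m or more) (value of joint bolt above 0.038 m), for 0.2 s.
2. the latch is pulled down (0.45 rad or more) (value of joint latch above 0.45 rad), for 0.2 s.
3. the lid leans back (1.5 rad or more) (value of joint lid above 1.5 rad), for 0.2 s.
4. the stay stands upright (1.58 rad or more) (value of joint stay above 1.58 rad), for 0.2 s.
At the end, for the whole second after the job is handed in: The lid is at rest on the tip of the upright stay (lid joint 0.93 to 1.08 rad, moving slower than 0.05 rad/s; stay joint above 1.58 rad), the bolt is still drawn clear (above 0.038 m) and the latch still down (above 0.4 rad) (value of joint lid between 0.93 and 1.08 rad and value of joint stay above 1.58 rad and value of joint bolt above 0.038 m and value of joint latch above 0.4 rad and velocity of joint lid between -0.05 and 0.05 rad/s); the robot touches nothing.
It fails at once if a bystander (jam, spice jar, tumbler, lemon, mug) is moved by more than 40 mm (distance of any of jam, spice, tumbler, lemon, mug from where it was at the start of the episode above 0.04 m).
It fails at once if a standing bystander is tipped by more than 0.5 rad (angle between any of jam, spice, tumbler, mug's own z axis and vertical above 0.5 rad).
It also fails if it takes over 72 s, if anything falls off the work surface, if the arm or the gripper's body presses on something with over 40 N, if the wrist force passes 120 N, or if a joint passes its speed limit or range.

## Robot

A 6-joint arm with a two-finger parallel gripper is mounted at the origin on a cart in front of the work surface, level with it; the furniture and walls round the work are solid. World frame = base frame: x ahead of the robot, y to its left, z up, the work surface at z = 0. Lengths are in m, angles in degrees, forces in N, time in s.
With the tool pointing down it reaches from about 0.275 to 0.75 m from the base axis. Payload 10.2 kg.
Tool frame: the origin (TCP) lies between the finger pads; the fingertips stand 11 mm ahead of it and the grasp point (between the pads) lies 8 mm behind it; z points along the fingers, y is the direction in which the jaws open and shut (so a half turn about z gives the same grasp; the last joint's range is limited). The gripper opens to 85 mm and grips with 20 to 120 N. Pads are 22 mm wide; open, the fingers measure 114 mm over their backs; the gripper's body (76 mm by 85 mm) begins 54 mm behind the grasp point. The pads swing forward as they close: fully open they stand 13 mm farther back than shut.
Start: joints at [-76.341, 17.928, 85.812, -0, 76.261, -12.8], TCP at [0.234, -0.47, 0.242] pointing down, gripper open.
Joint ranges: [-168.41, 168.41], [-55.51, 124.54], [10.69, 146.95], [-70.63, 250.63], [1, 178], [-165.06, 165.06]. Speed limits (degrees/s): [136.94, 136.94, 172.46, 180, 180, 180].

## Interface

Orientations are given as [roll, pitch, yaw] about the fixed x, y, z axes, in that order (R = Rz(yaw) Ry(pitch) Rx(roll)).
In Python, from bench import r, snapshot gives the robot as it stands. Calls block until the motion is done:
- r.move_to(position, orientation): joint-space move of the TCP to a pose.
- r.move_straight(position, speed=0.15, frame=None): straight line of the TCP; frame=None keeps the orientation; speed is the mean speed in m/s.
- r.set_joints(angles): joint-space move.
- r.grip(opening, force=None): finger opening in m; force is the grip in N (None keeps the last); returns when the fingers have stopped.
- r.hold(seconds).
- r.inverse_kinematics(position, orientation): joint angles nearest the present ones, or None.
- r.state(): the state.
- snapshot(name): name is "scene" or "top" or "wrist"; returns a dict with "pixels" (384x512x3 uint8, red, green, blue), "depth" (384x512 float32, m along the optical axis (not along the pixel's ray), 0 where there is no reading), "camera_matrix" (3x3 intrinsics, pixels), "view" (4x4, takes a point from world to camera coordinates); the wrist camera has in their place "mount" (4x4, takes a point from camera to tool coordinates, whose origin is the TCP and whose axes are the flange's). Camera axes: x right, y down, z forward; pixel columns grow to the right and rows downward; lengths in m; the calibration is good to about 2 mm. A picture is of the moment at which its call begins: read the wrist's pose just before it.
A pose or a line that the arm cannot do raises r.IKError and nothing moves.
- r.job_done(): hands the job in, once; it reports no verdict.
The state is a dict: "t": time; "qpos": joint angles; "joint_vel": joint speeds; "effort": joint torques, N m; "tool_pos": TCP position; "orientation": TCP orientation; "force": force on the tool from outside, world axes, zero at the start; "moment": the same for the moment, N m; "width": finger opening in m.
Only numpy, scipy, OpenCV 4.12 (cv2) and the standard library are available. Lean on these libraries where they do the work, as an engineer would, in place of code of your own. Each camera call takes 0.05 s, during which the arm holds its last target. There are 200 camera calls.

## Working session

There is one attempt and no reset: what is moved stays moved. The work goes in short steps, each a Python script; the robot and the scene stay as the last script left them, time stands still between calls to the robot, and variables do not carry over. Pictures are saved under pics/ and viewed, about 8 in all and at most 12, crops included, and the job is handed in when it is done.

```bash
mkdir -p pics; ls; python3 - <<'E'
from bench import r, snapshot
import cv2,numpy as np
for n in("scene","top"):
    s=snapshot(n); cv2.imwrite(f"pics/{n}0.png",cv2.resize(s["pixels"][:,:,::-1],(768,576),interpolation=cv2.INTER_CUBIC))
    np.savez(f"{n}0.npz",**s); print(s["camera_matrix"].tolist(),s["view"].round(3).tolist())
print(r.state())
E
```

```text
pics
[[473.05504053402564, 0.0, 253.40151751300562], [0.0, 473.05504053402564, 191.79471516838578], [0.0, 0.0, 1.0]] [[0.591, -0.806, 0.021, -0.294], [-0.362, -0.288, -0.887, 0.286], [0.721, 0.517, -0.462, 1.668], [0.0, 0.0, 0.0, 1.0]]
[[404.7616538624253, 0.0, 252.44545736886957], [0.0, 404.7616538624253, 192.95849821272864], [0.0, 0.0, 1.0]] [[0.125, -0.992, 0.006, -0.032], [-0.966, -0.123, -0.229, 0.579], [0.228, 0.022, -0.973, 1.331], [0.0, 0.0, 0.0, 1.0]]
{'t': 0.1, 'qpos': array([-7.63416148e+01,  1.79549964e+01,  8.58483754e+01, -7.60467979e-04,
        7.62607450e+01, -1.27976985e+01]), 'joint_vel': array([-0.00374087,  0.00901791, -0.21412802,  0.05161318, -0.09365026,
        0.08996213]), 'effort': array([ 3.28134833e-03, -4.12895286e+01, -2.60143948e+01, -1.42795188e-04,
        2.98549574e-03,  4.90932010e-06]), 'tool_pos': array([ 0.23384685, -0.46980847,  0.2418118 ]), 'orientation': array([-1.79937312e+02, -1.34823103e-02,  2.64562573e+01]), 'force': array([-0.41488885, -0.33363225,  0.36995637]), 'moment': array([-0.01103252, -0.00047269,  0.01456524]), 'width': 0.08549040750377877}
```

View pics/scene0.png

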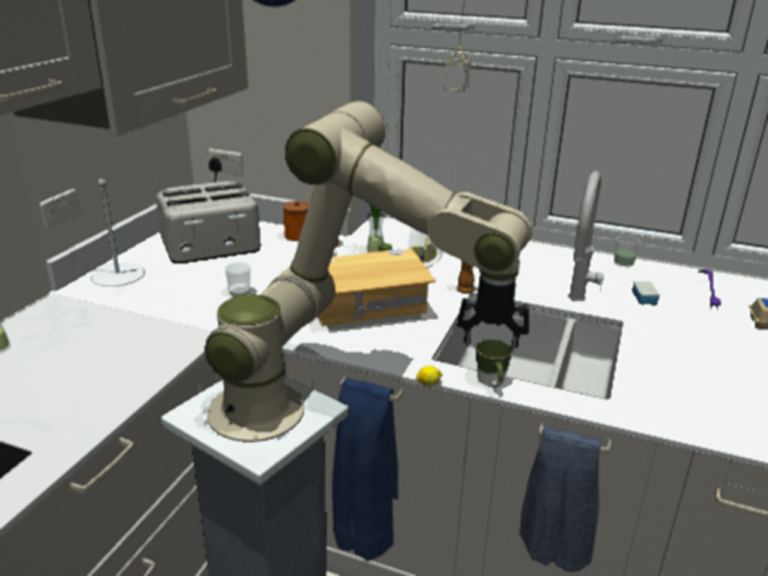

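View pics/top0.png

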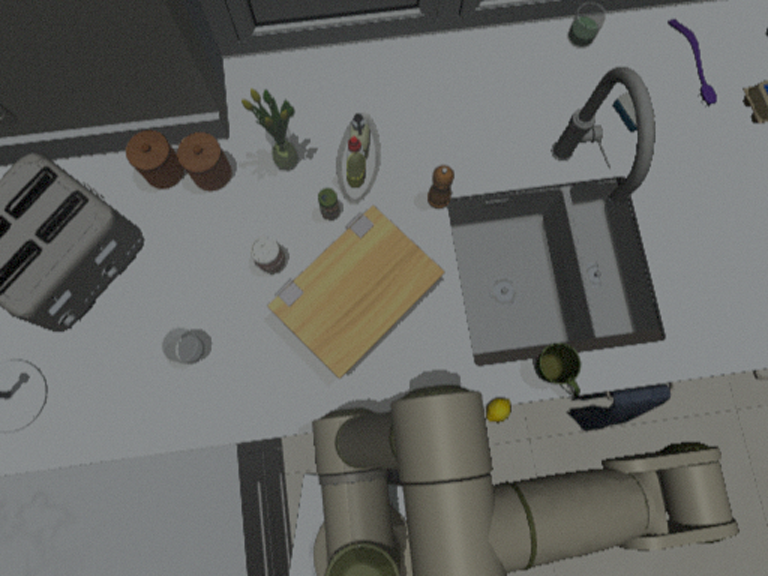

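The top view shows the lid with corners at about (268,305), (340,377), (444,271) and (374,206). The hinges are on the upper-left side and the front faces the lower right. I'll fit its pose from the depth.

```bash
cat > h.py <<'E'
import numpy as np,cv2
def cloud(s,V=None):
    K=s["camera_matrix"];V=s["view"] if V is None else V
    d=s["depth"];v,u=np.mgrid[:d.shape[0],:d.shape[1]]
    p=np.stack([(u-K[0,2])/K[0,0]*d,(v-K[1,2])/K[1,1]*d,d],-1)
    return (p-V[:3,3])@V[:3,:3],d>0
def proj(s,p):
    K,V=s["camera_matrix"],s["view"];c=V[:3,:3]@p+V[:3,3];return (K@c/c[2])[:2]
E
python3 - <<'E'
from h import *
s=np.load("top0.npz");P,ok=cloud(s)
px=s["pixels"].astype(int);col=(px[...,0]-px[...,2]>50)
m=ok&col&(abs(P[...,2]-.132)<.012)&(P[...,0]>.1)
n,l,st,_=cv2.connectedComponentsWithStats(m.astype(np.uint8));i=1+st[1:,4].argmax();m=l==i
Q=P[m];print(st[i],Q[:,2].mean(),Q[:,2].std())
rc=cv2.minAreaRect(Q[:,:2].astype(np.float32)*1000);print(rc,cv2.boxPoints(rc))
# hand-read corners, ray-plane z=.132
V=s["view"];K=s["camera_matrix"];C=-V[:3,:3].T@V[:3,3]
for u,v in[(268,305),(340,377),(444,271),(374,206)]:
    d=V[:3,:3].T@np.linalg.solve(K,[u/1.5,v/1.5,1]);print((C+d*(.132-C[2])/d[2]).round(4))
for n,uv,z in[("jam",(267,248),.102),("spice",(328,197),.106),("lemon",(499,410),.03),("mug",(557,360),.09),("tumbler",(190,342),.088)]:
    d=V[:3,:3].T@np.linalg.solve(K,[uv[0]/1.5,uv[1]/1.5,1]);print(n,(C+d*(z-C[2])/d[2]).round(3))
E
```

```text
[ 196  151   99  100 4105] 0.13245968863525737 0.002654321669937914
((543.0474853515625, 66.07199096679688), (165.44264221191406, 324.33758544921875), 52.39079284667969) [[364.0962   99.508  ]
 [621.0337  -98.42629]
 [721.9988   32.63598]
 [465.06128 230.57028]]
[0.4983 0.274  0.132 ]
[0.3637 0.0968 0.132 ]
[ 0.6231 -0.0988  0.132 ]
[0.7547 0.074  0.132 ]
jam [0.634 0.304 0.102]
spice [0.773 0.184 0.106]
lemon [ 0.343 -0.264  0.03 ]
mug [ 0.464 -0.37   0.09 ]
tumbler [0.402 0.44  0.088]
```

Measured: lid 222 × 325 mm against 226 × 330 given, top at 0.132 m as expected, yaw about 52.4°. Next I'll write the helpers and check that the planned poses are reachable.

```bash
cat >> h.py <<'E'
from scipy.spatial.transform import Rotation as Ro
import json,os
B=dict(o=[.5736,.1053,0.],yaw=52.4)
if os.path.exists("box.json"): B=json.load(open("box.json"))
RB=Ro.from_euler('z',B["yaw"],degrees=True).as_matrix(); OB=np.array(B["o"])
def w(p): return OB+RB@(np.array(p,float)/1000)
def wb(P): return (np.asarray(P)-OB)@RB*1000
def ori(zb,yb):
    "tool axes given in box frame"
    z=np.array(zb,float);z/=np.linalg.norm(z);y=np.array(yb,float);y-=z*(y@z);y/=np.linalg.norm(y)
    return RB@np.stack([np.cross(y,z),y,z],1)
def front(a,s=1):
    a=np.radians(a);return ori([np.sin(a),0,-np.cos(a)],[0,s,0])
def side(a,s=1): # jaws along box x, axis leaning to +y
    a=np.radians(a);return ori([0,np.sin(a),-np.cos(a)],[s,0,0])
def lidR(a,s=1): # jaws across the lid thickness
    a=np.radians(a);return ori([np.sin(a),0,-np.cos(a)],[s,0,0])
def rpy(R): return Ro.from_matrix(R).as_euler('xyz',degrees=True)
def tcp(p,R,grasp=True,d=None):
    "TCP for the grasp point (or the tip) at box point p"
    return w(p)+R[:,2]*((.008 if grasp else -.011) if d is None else d)
E
python3 - <<'E'
from h import *
from bench import r
def t(n,p,R,g=True,d=None):
    q=r.inverse_kinematics(tcp(p,R,g,d),rpy(R)); print(n,None if q is None else np.round(q))
for s in(1,-1):
    print(s)
    R=front(45,s)
    t("prefin",[-117,-54,79],R,d=-.09);t("fin",[-117,-54,79],R);t("finend",[-117,-127,79],R)
    R=front(50,s);t("tab",[-123,55,69],R);t("tabend",[-141,55,50],R);
    for a in(70,80,90):
        R=front(a,s);t("lid0 %d"%a,[-115,-20,108],R,False)
        for th in(.8,1.65):t("lid",[90-200*np.cos(th),-20,122+200*np.sin(th)],R,False)
    for a in (0,25):
        R=side(a,s);t("stay0",[-10,0,100],R);t("stay1",[-10,150,235],R)
    for th in(1.7,1.35,1.0):
        R=lidR(90-np.degrees(th),s)
        for y in(20,60,100):t("close%.2f y%d"%(th,y),[90-215*np.cos(th),y,122+215*np.sin(th)],R)
E
```

```text
1
prefin [-42.  22. 110.  51.  65. 146.]
fin [-33.  31. 109.  60.  55. 142.]
finend [-34.  37.  97.  56.  58. 147.]
tab [-35.  27. 127.  71.  54. 124.]
tabend [-38.  29. 128.  71.  54. 119.]
lid0 70 [-43.  34. 117.  76.  75. 119.]
lid [-34.  16. 110.  76.  75. 146.]
lid [-15.  20.  95.  80.  62. 161.]
lid0 80 [-45.  40. 117.  80.  83. 112.]
lid [-35.  21. 113.  84.  81. 137.]
lid [-16.  23.  99.  93.  66. 150.]
lid0 90 [-45.  47. 116.  83.  92. 107.]
lid [-36.  26. 115.  91.  89. 130.]
lid [-16.  26. 101. 103.  73. 140.]
stay0 [ -2.  33.  87.   0.  60. -54.]
stay1 [  9.  14.  94.   0.  73. -43.]
stay0 [ -7.  43.  73.  12.  86. -63.]
stay1 [  1.  22.  86.  15.  92. -53.]
close1.70 y20 [ 10.  40.  40.  -5. 106. -43.]
close1.70 y60 [ 13.  36.  46.  -5. 103. -40.]
close1.70 y100 [ 16.  33.  51.  -5. 102. -38.]
close1.35 y20 [ -1.  21.  71.  10.  81. -54.]
close1.35 y60 [  2.  17.  76.  10.  79. -52.]
close1.35 y100 [  5.  14.  80.   9.  78. -49.]
close1.00 y20 [-15.   9.  94.  33.  66. -78.]
close1.00 y60 [-13.   5.  99.  33.  65. -77.]
close1.00 y100 [-10.   1. 103.  33.  63. -75.]
-1
p
[... 659 characters left out ...]
  15.  92. 127.]
close1.70 y20 [ 10.  40.  40.  -5. 106. 137.]
close1.70 y60 [ 13.  36.  46.  -5. 103. 140.]
close1.70 y100 [ 16.  33.  51.  -5. 102. 142.]
close1.35 y20 [ -1.  21.  71.  10.  81. 126.]
close1.35 y60 [  2.  17.  76.  10.  79. 128.]
close1.35 y100 [  5.  14.  80.   9.  78. 131.]
close1.00 y20 [-15.   9.  94.  33.  66. 102.]
close1.00 y60 [-13.   5.  99.  33.  65. 103.]
close1.00 y100 [-10.   1. 103.  33.  63. 105.]<stdin>:11: UserWarning: Gimbal lock detected. Setting third angle to zero since it is not possible to uniquely determine all angles.
<stdin>:12: UserWarning: Gimbal lock detected. Setting third angle to zero since it is not possible to uniquely determine all angles.
```

All poses are reachable, using s=-1 for the front work and s=1 for the rest. Next is a look at the front with the wrist camera.

```bash
python3 - <<'E'
from h import *
from bench import r,snapshot
R=front(45,-1)
r.move_to(tcp([-117,0,75],R,d=-.15),rpy(R))
r.grip(.05,40)
st=r.state();s=snapshot("wrist");print(st["t"],st["force"].round(2),s["mount"].round(3).tolist())
T=np.eye(4);T[:3,:3]=Ro.from_euler('xyz',st["orientation"],degrees=True).as_matrix();T[:3,3]=st["tool_pos"]
s["view"]=np.linalg.inv(T@s["mount"]);np.savez("w1.npz",**s)
im=cv2.resize(s["pixels"][:,:,::-1],(768,576),interpolation=cv2.INTER_CUBIC)
for p in[(-115,-52,74),(-115,-52,86),(-120.5,55,66),(-130.5,45,60),(-130.5,65,60),(-136,165,122),(-136,-165,122),(-104,55,28)]:
    u=proj(s,w(p))*1.5;print(p,u.round(0));cv2.circle(im,tuple(int(x) for x in u),3,(255,0,255),1)
cv2.imwrite("pics/w1.png",im)
E
```

```text
2.1833 [-0.36  0.19  0.33] [[0.0, -0.946, -0.324, 0.083], [1.0, 0.0, 0.0, 0.0], [-0.0, -0.324, 0.946, -0.131], [0.0, 0.0, 0.0, 1.0]]
(-115, -52, 74) [459. 254.]
(-115, -52, 86) [462. 245.]
(-120.5, 55, 66) [297. 267.]
(-130.5, 45, 60) [312. 284.]
(-130.5, 65, 60) [282. 284.]
(-136, 165, 122) [ 73. 245.]
(-136, -165, 122) [686. 245.]
(-104, 55, 28) [307. 270.]
```

View pics/w1.png

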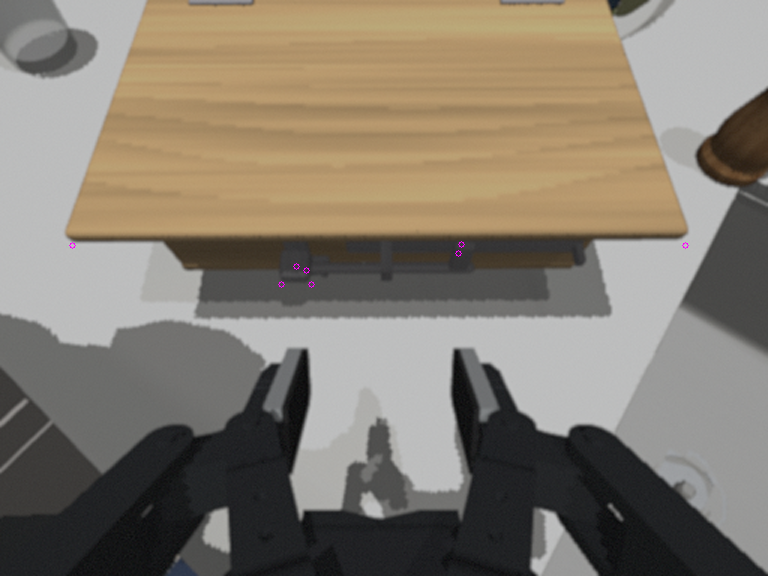

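The wrist view shows the lid's front edge at v≈238, from u=67 to 686, about 7 px above my prediction. The tab is at (295,262) and the fin at (460,258). I'll refine the box pose from this close-up cloud.

```bash
python3 - <<'E'
from h import *
s=dict(np.load("w1.npz"));P,ok=cloud(s);b=wb(P)
m=ok&(abs(b[...,2]-132)<6)&(b[...,0]<100)&(abs(b[...,1])<185)
n,l,st,_=cv2.connectedComponentsWithStats(m.astype(np.uint8));m=l==1+st[1:,4].argmax()
print("top z",np.median(b[m][:,2]))
F=[];L=[];Rr=[]
for u in range(60,445,4):
    v=np.where(m[:,u])[0]
    if len(v): F.append(b[v.max(),u])
for v in range(40,150,4):
    u=np.where(m[v])[0]; L.append(b[v,u.min()]);Rr.append(b[v,u.max()])
F,L,Rr=map(np.array,(F,L,Rr))
k=np.polyfit(F[:,1],F[:,0],1);print("front x(y)",k,"res",(F[:,0]-np.polyval(k,F[:,1])).std())
for e in(L,Rr):
    k=np.polyfit(e[:,0],e[:,1],1);print("side y(x)",k,(e[:,1]-np.polyval(k,e[:,0])).std())
# front-fitting points between lid edge and wall
g=ok&(b[...,2]>40)&(b[...,2]<112)&(b[...,0]<-97)&(b[...,0]>-140)&(abs(b[...,1])<150)
g[240:]=False
for y in range(-130,110,8):
    q=b[g&(abs(b[...,1]-y)<4)]
    if len(q):print(y,len(q),q.min(0).round(),q.max(0).round())
im=s["pixels"][150:192,90:410,::-1];cv2.imwrite("pics/w1c.png",cv2.resize(im,None,fx=2.5,fy=2.5,interpolation=cv2.INTER_CUBIC))
E
```

```text
top z 131.05438223704195
front x(y) [-5.32371127e-03 -1.34409267e+02] res 0.32512446630832664
side y(x) [2.52190870e-03 1.65287338e+02] 0.5368528228890695
side y(x) [ 1.88314632e-03 -1.61664652e+02] 0.5742391912617465
-66 21 [-117.  -66.   51.] [-111.  -62.   56.]
-58 141 [-118.  -62.   51.] [-112.  -54.   86.]
-50 174 [-118.  -54.   51.] [-97. -46.  87.]
-42 52 [-118.  -46.   51.] [-97. -39.  57.]
-34 62 [-117.  -38.   48.] [-97. -30.  56.]
-26 59 [-118.  -30.   46.] [-97. -22.  56.]
-18 65 [-118.  -22.   49.] [-97. -14.  56.]
-10 117 [-121.  -14.   44.] [-98.  -6.  61.]
-2 160 [-121.   -5.   44.] [-97.   2.  61.]
6 60 [-118.    2.   44.] [-97.  10.  57.]
14 69 [-118.   10.   46.] [-97.  18.  57.]
22 64 [-118.   18.   44.] [-97.  26.  58.]
30 59 [-118.   26.   50.] [-110.   33.   56.]
38 64 [-118.   34.   50.] [-110.   42.   56.]
46 165 [-130.   42.   47.] [-105.   50.   79.]
54 218 [-130.   50.   63.] [-108.   58.   80.]
62 192 [-130.   58.   63.] [-108.   66.   80.]
70 2 [-122.   66.   68.] [-120.   66.   68.]
```

View pics/w1c.png

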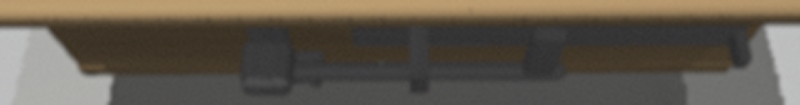

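The close-up confirms the pose to within 2 mm and 0.2°. The rod front reads x=-118 (expected -119), the fin top z=86 (86) and the tab front x=-130 (-130.5). I'll apply the small correction, then grip the fin and slide the bolt.

```bash
python3 - <<'E'
from h import *
o=OB+RB@np.array([.0012,.0012,0]);json.dump(dict(o=o.tolist(),yaw=52.55),open("box.json","w"))
E
python3 - <<'E'
from h import *
from bench import r,snapshot
R=front(45,-1);y0=-56
r.move_to(tcp([-117,y0,79],R,d=-.07),rpy(R))
r.move_straight(tcp([-117,y0,79],R),.12)
print(r.state()["force"].round(1))
r.grip(0.0,40);st=r.state();print(st["t"],"w",st["width"],st["force"].round(1))
r.move_straight(tcp([-117,y0-66,79],R),.06)
st=r.state();print(st["t"],"w",st["width"],st["force"].round(1),wb(st["tool_pos"]).round(1))
for dy in(70,73,76):
    r.move_straight(tcp([-117,y0-dy,79],R),.04);st=r.state();f=RB.T@st["force"];print(dy,f.round(1),st["width"])
    if abs(f[1])>18:break
s=snapshot("wrist");cv2.imwrite("pics/w2.png",s["pixels"][:,:,::-1])
E
```

```text
[-0.5 -0.2 -0.1]
3.9167 w 0.013140276434153143 [-5.9 -3.9  6.4]
5.1667 w 0.012865176165268829 [-2.5 -3.5  6.7] [-111.5 -122.5   73.8]
70 [-5.3  2.9  6.6] 0.013008353646154068
73 [-14.2  18.5  16.8] 0.013108702917781422
```

View pics/w2.png

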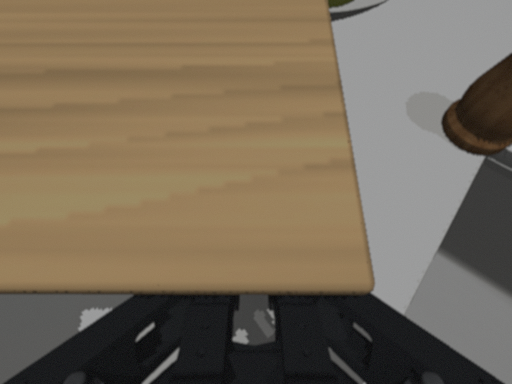

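The stop was felt after 72 mm of travel and the grip held, so the bolt is fully drawn. Next is the latch.

```bash
python3 - <<'E'
from h import *
from bench import r,snapshot
r.grip(.045);st=r.state();print(st["t"])
R=front(45,-1);p=st["tool_pos"];r.move_straight(p-R[:,2]*.085,.2)
R=front(50,-1);g=np.array([-123,55,69.])
r.move_to(tcp(g,R,d=-.075),rpy(R))
r.move_straight(tcp(g,R),.12);print("at tab",r.state()["force"].round(1))
r.grip(0,50);st=r.state();print(st["t"],"w",st["width"],st["force"].round(1))
h=np.array([-104,55,28.]);v=g-h
for th in np.arange(.1,.86,.15):
    c,s_=np.cos(th),np.sin(th)
    q=h+[v[0]*c-v[2]*s_,0,v[2]*c+v[0]*s_]
    Rt=front(50+np.degrees(th)*.3,-1)
    r.move_straight(tcp(q,Rt),.06,frame=rpy(Rt));st=r.state();print(th.round(2),(RB.T@st["force"]).round(1),round(st["width"],4),round(st["t"],2))
E
```

```text
6.125
at tab [ 0.1 -0.1  0.7]
8.65 w 0.0185374661494298 [-12.8  -4.3  10.8]
0.1 [ 1.7  5.3 10.2] 0.0188 8.9
0.25 [-1.8  6.  12.8] 0.0188 9.16
0.4 [-3.3  6.1 13.3] 0.0187 9.42
0.55 [-4.5  6.1 10.5] 0.0188 9.68
0.7 [-3.8  5.2  9.3] 0.0188 9.93
0.85 [-4.1  5.6  8.6] 0.0185 10.19
```

The latch followed to about 0.85 rad with the grip held. I'll release, back off, check with a picture and go to the lid pre-pose.

```bash
python3 - <<'E'
from h import *
from bench import r,snapshot
r.grip(.05);st=r.state()
z=Ro.from_euler('xyz',st["orientation"],degrees=True).as_matrix()[:,2]
r.move_straight(st["tool_pos"]-z*.09,.2)
st=r.state();s=snapshot("wrist");T=np.eye(4);T[:3,:3]=Ro.from_euler('xyz',st["orientation"],degrees=True).as_matrix();T[:3,3]=st["tool_pos"]
s["view"]=np.linalg.inv(T@s["mount"]);P,ok=cloud(s);b=wb(P)
g=ok&(b[...,2]>20)&(b[...,2]<112)&(b[...,0]<-125)&(b[...,0]>-185)&(abs(b[...,1]-55)<10)
q=b[g];print("latch",len(q),q[q[:,2].argmax()].round() if len(q) else 0, q[q[:,0].argmin()].round() if len(q) else 0)
cv2.imwrite("pics/w3.png",s["pixels"][:,:,::-1])
R=front(82,-1)
r.grip(0)
r.move_to(tcp([-200,-30,105],R,False),rpy(R));st=r.state();print(st["t"],st["force"].round(1))
E
```

```text
latch 1519 [-151.   52.   97.] [-161.   51.   90.]
12.2333 [-1.2  0.3 -0.7]
```

View pics/w3.png

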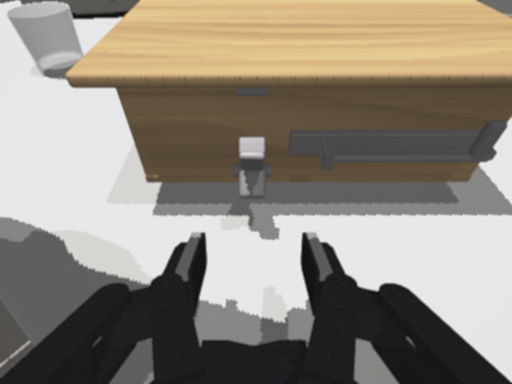

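The latch is down at about 0.75 rad, with its end at (250,150), and the bolt is drawn to the right with the fin at (490,140). Now I'll lift the lid.

```bash
python3 - <<'E'
from h import *
from bench import r,snapshot
R=front(82,-1);Y=-30
r.move_straight(tcp([-114,Y,104],R,False),.12);print(r.state()["force"].round(1))
def P(th,rho=204):
    off=11*abs(np.sin(np.radians(82)+th))+(2 if th<.15 else 0)-1
    return [90-rho*np.cos(th)-off*np.sin(th),Y,122+rho*np.sin(th)-off*np.cos(th)]
for th in list(np.arange(.1,1.6,.15))+[1.64,1.68]:
    r.move_straight(tcp(P(th),R,False),.15);st=r.state();print(round(th,2),(RB.T@st["force"]).round(1),round(st["t"],2))
s=snapshot("wrist");cv2.imwrite("pics/w4.png",s["pixels"][:,:,::-1])
p=wb(st["tool_pos"]);r.move_straight(w(p+[-70,0,0]),.15)
T=np.eye(4)
s=snapshot("top");np.savez("top1.npz",**s);cv2.imwrite("pics/top1.png",s["pixels"][100:300,120:380,::-1].repeat(3,0).repeat(3,1))
print(r.state()["t"])
E
```

```text
[ 0.  -0.3 -0.1]
0.1 [-2.7 -0.  -2.7] 13.43
0.25 [-3.  -0.7 -2. ] 13.79
0.4 [-3.5 -0.8 -2.5] 14.15
0.55 [-2.4  0.4 -0.7] 14.51
0.7 [-3.3 -0.5 -1. ] 14.87
0.85 [-3.2 -0.5  0.4] 15.22
1.0 [-1.3  0.2 -0.9] 15.58
1.15 [-1.4  0.4  0.8] 15.95
1.3 [-1.8  0.7 -0.4] 16.32
1.45 [ 0.6 -0.1  0.1] 16.68
1.64 [-0.9 -0.1 -0.6] 17.11
1.68 [-0.1  0.5 -0.2] 17.36
18.075
```

View pics/top1.png

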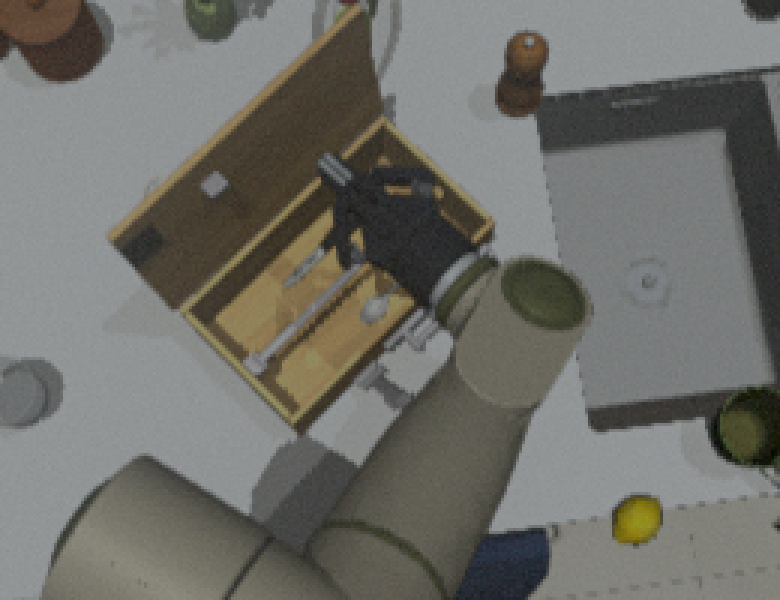

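The lid leans back and stays. The folded stay is visible as the grey bar from (255,365) towards (360,268), partly hidden by the hand. I'll measure it from above.

```bash
python3 - <<'E'
from h import *
from bench import r,snapshot
r.move_straight(w(wb(r.state()["tool_pos"])+[-80,0,20]),.2)
R=side(25,1);r.move_to(tcp([-10,-10,103],R,d=-.15),rpy(R));r.grip(.05,40)
st=r.state();s=snapshot("wrist");T=np.eye(4);T[:3,:3]=Ro.from_euler('xyz',st["orientation"],degrees=True).as_matrix();T[:3,3]=st["tool_pos"]
s["view"]=np.linalg.inv(T@s["mount"]);P,ok=cloud(s);b=wb(P);print(st["t"])
g=ok&(b[...,2]>85)&(b[...,2]<130)&(abs(b[...,0]+10)<25)&(abs(b[...,1]-45)<95)
for y in range(-45,130,15):
    q=b[g&(abs(b[...,1]-y)<6)]
    if len(q):print(y,len(q),np.median(q,0).round(1),q[:,0].min().round(),q[:,0].max().round(),q[:,2].max().round(1))
L=b[ok&(b[...,2]>180)&(b[...,2]<340)&(b[...,0]>40)&(abs(b[...,1])<150)]
if len(L): k=np.polyfit(L[:,2],L[:,0],1);print("lid angle",np.pi/2+np.arctan(k[0]),len(L))
cv2.imwrite("pics/w5.png",s["pixels"][:,:,::-1])
E
```

```text
20.3333
-45 26 [ -9.2 -40.  100.8] -14.0 -4.0 102.9
-30 101 [ -9.2 -32.3 102. ] -15.0 -2.0 105.3
-15 132 [ -9.2 -15.  101. ] -14.0 -4.0 102.7
0 129 [ -9.2  -0.2 101. ] -14.0 -4.0 103.3
15 119 [ -9.2  14.9 101.2] -14.0 -5.0 103.1
30 118 [ -9.1  29.8 101. ] -14.0 -5.0 102.8
45 114 [ -9.6  44.9 101.1] -14.0 -5.0 103.2
60 110 [ -9.1  60.  101.1] -14.0 -5.0 102.5
75 113 [ -9.1  75.2 100.9] -14.0 -5.0 102.9
90 111 [-10.1  90.1 101.1] -14.0 -5.0 102.9
105 111 [-10.1 105.3 101. ] -14.0 -5.0 102.8
120 110 [-10.1 119.8 101. ] -14.0 -5.0 102.8
lid angle 1.1727642251976262 41268
```

View pics/w5.png

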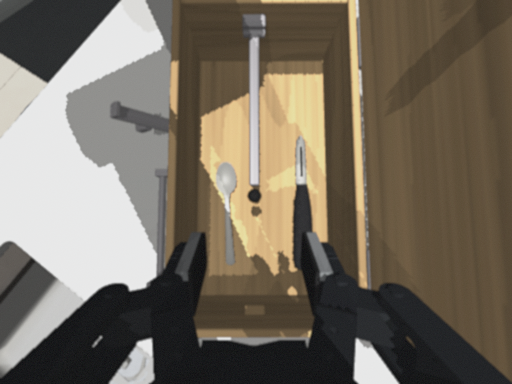

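The stay reads flat at 0 rad: x≈-9.5, top z=101–102, tip ball at (255,196). I'll grip it and swing it up, leaning the tool as it rises.

```bash
python3 - <<'E'
from h import *
from bench import r,snapshot
rho=145
def pose(th):
    R=side(25+35*th/1.68,1);return tcp([-9.7,135-rho*np.cos(th),98+rho*np.sin(th)],R),R
ths=list(np.arange(.12,1.6,.14))+[1.62,1.69]
for th in ths:
    p,R=pose(th);q=r.inverse_kinematics(p,rpy(R));assert q is not None,th
print(np.round(q))
p,R=pose(0.0)
r.move_straight(p,.12);print(r.state()["force"].round(1))
r.grip(0,30);st=r.state();print("w",st["width"],st["t"])
for th in ths:
    p,R=pose(th);r.move_straight(p,.12,frame=rpy(R));st=r.state();print(round(th,2),(RB.T@st["force"]).round(1),round(st["width"],4),round(st["t"],2))
r.hold(.2)
s=snapshot("top");P,ok=cloud(s);b=wb(P)
L=b[ok&(b[...,2]>180)&(b[...,2]<340)&(b[...,0]>75)&(b[...,0]<135)&(abs(b[...,1])<150)]
print(len(L),"lid x",L[:,0].mean(),"z",L[:,2].mean())
s=snapshot("scene");cv2.imwrite("pics/s6.png",s["pixels"][100:260,170:330,::-1].repeat(4,0).repeat(4,1)[:600])
E
```

```text
[ -5.  36.  79.  32. 117. -56.]
[ 0.2  0.2 -0.5]
w 0.009126353624994374 22.3333
0.12 [1.1 0.7 0.4] 0.0091 22.63
0.26 [1.5 2.1 0. ] 0.0091 22.96
0.4 [1.4 1.9 0.8] 0.0096 23.28
0.54 [1.7 2.7 0.1] 0.0095 23.61
0.68 [1.3 2.2 0.5] 0.0097 23.93
0.82 [ 2.5 -0.8  2.7] 0.0093 24.26
0.96 [ 1.4 -5.2  7.5] 0.0094 24.58
1.1 [ 0.6 -6.6  8.6] 0.0093 24.91
1.24 [ 1.8 -6.3 11.9] 0.0091 25.23
1.38 [ 1.2 -5.5 14.5] 0.0097 25.56
1.52 [-0.1 -2.8 15.1] 0.0091 25.88
1.62 [-1.4 -1.8 12.8] 0.0093 26.16
1.69 [-0.6 -0.4 12. ] 0.0098 26.41
2087 lid x 110.72474573158877 z 271.02135677881387
```

```bash
python3 - <<'E'
from h import *
from bench import r,snapshot
r.grip(.045);st=r.state()
M=Ro.from_euler('xyz',st["orientation"],degrees=True).as_matrix()
r.move_straight(st["tool_pos"]-M[:,2]*.10,.15)
st=r.state();s=snapshot("wrist");T=np.eye(4);T[:3,:3]=Ro.from_euler('xyz',st["orientation"],degrees=True).as_matrix();T[:3,3]=st["tool_pos"]
s["view"]=np.linalg.inv(T@s["mount"]);P,ok=cloud(s);b=wb(P)
g=b[ok&(b[...,2]>120)&(b[...,2]<250)&(abs(b[...,0]+10)<7)&(b[...,1]>110)&(b[...,1]<180)]
k=np.polyfit(g[:,2],g[:,1],1);print("stay angle",np.pi/2+np.arctan(k[0]),len(g),st["t"])
cv2.imwrite("pics/w7.png",s["pixels"][:,:,::-1])
p=wb(st["tool_pos"]);print(p.round())
def pose(th,rho=212,y=50,d=None):
    R=lidR(90-np.degrees(th),1)
    return tcp([90-rho*np.cos(th)+5*np.sin(th),y,122+rho*np.sin(th)+5*np.cos(th)],R,d=d),R
for th,d in[(1.69,-.08),(1.69,.008),(1.3,.008),(1.0,.008),(1.0,-.1)]:
    q,R=pose(th,d=d);q=r.inverse_kinematics(q,rpy(R));print(th,d,None if q is None else np.round(q))
E
```

```text
stay angle 1.556835281149146 890 27.9583
[-10.  73. 287.]
1.69 -0.08 [ 13.  42.  24.  -5. 119. -42.]
1.69 0.008 [ 12.  37.  45.  -5. 103. -41.]
1.3 0.008 [  0.  17.  77.  13.  77. -54.]
1.0 0.008 [-13.   7.  97.  33.  65. -77.]
1.0 -0.1 [-20.  -1.  92.  32.  80. -76.]
```

View pics/w7.png

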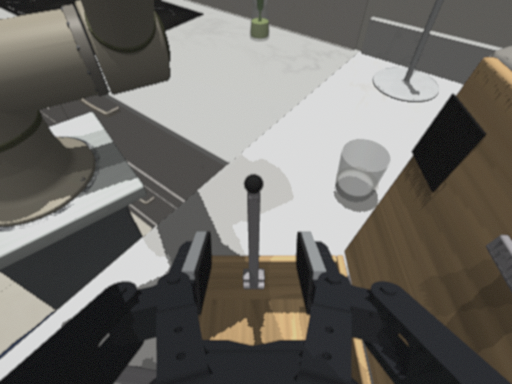

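The stay is upright, with its ball at (254,184), but the line fit gives 1.557 rad and the step needs at least 1.58. I'll measure it more carefully with a new picture.

```bash
python3 - <<'E'
from h import *
from bench import r,snapshot
st=r.state();s=snapshot("wrist");T=np.eye(4);T[:3,:3]=Ro.from_euler('xyz',st["orientation"],degrees=True).as_matrix();T[:3,3]=st["tool_pos"]
s["view"]=np.linalg.inv(T@s["mount"]);P,ok=cloud(s);b=wb(P)
for z in range(95,285,10):
    q=b[ok&(abs(b[...,2]-z)<5)&(abs(b[...,0]+10)<8)&(b[...,1]>110)&(b[...,1]<190)]
    if len(q):print(z,len(q),np.median(q,0).round(1))
im=s["pixels"].astype(int);m=ok&(im.sum(-1)<90)&(abs(b[...,0]+10)<15)&(b[...,2]>245)&(b[...,1]>120)&(b[...,1]<190)
q=b[m];print("ball",len(q),q.mean(0).round(1),q.min(0).round(1),q.max(0).round(1))
E
```

```text
95 43 [-10.  132.   98.8]
105 135 [-12.1 139.2 104.6]
115 59 [ -9.9 133.  115.1]
125 69 [-11.  132.8 121.9]
135 44 [ -9.4 132.  134.9]
145 46 [ -9.9 132.2 144.9]
155 45 [ -9.9 132.2 154.4]
165 52 [ -8.9 132.5 164.5]
175 58 [ -9.8 132.4 175.1]
185 61 [ -9.8 132.5 185.3]
195 72 [ -9.8 132.6 195.2]
205 76 [ -9.4 132.7 205. ]
215 80 [ -9.  132.8 215.3]
225 85 [ -9.7 132.9 225.2]
235 96 [ -9.7 133.1 235. ]
245 112 [ -9.7 133.1 244.9]
255 141 [ -9.7 133.7 255.6]
265 108 [ -9.3 131.6 268. ]
275 204 [ -9.7 134.9 272.4]
ball 96 [ -9.3 131.8 269.6] [-14.5 129.7 265.2] [ -4.2 136.7 272.7]
```

The stay stands at only about 1.58 rad, the bare threshold, because the bar slipped in the grip. I'll push it to its stop with closed fingers.

```bash
python3 - <<'E'
from h import *
from bench import r,snapshot
r.grip(0)
R=side(60,1)
r.move_straight(tcp([-10,110,236],R,False),.12,frame=rpy(R))
for y in(120,128,134,139,143,146,149,152):
    r.move_straight(tcp([-10,y,236],R,False),.05);st=r.state();f=RB.T@st["force"];print(y,f.round(1),round(st["t"],2))
    if abs(f[1])>10:break
r.hold(.2)
st=r.state();r.move_straight(st["tool_pos"]-R[:,2]*.07,.15)
r.grip(.04);st=r.state();s=snapshot("wrist");T=np.eye(4);T[:3,:3]=Ro.from_euler('xyz',st["orientation"],degrees=True).as_matrix();T[:3,3]=st["tool_pos"]
s["view"]=np.linalg.inv(T@s["mount"]);P,ok=cloud(s);b=wb(P)
for z in range(145,270,20):
    q=b[ok&(abs(b[...,2]-z)<5)&(abs(b[...,0]+10)<8)&(b[...,1]>110)&(b[...,1]<190)]
    if len(q):print(z,len(q),np.median(q,0).round(1))
print(r.state()["t"])
E
```

```text
120 [ 0.9 -0.2 -0.3] 29.51
128 [0.7 0.  1. ] 29.82
134 [0.1 0.6 0.4] 30.08
139 [-0.2 -0.3  0.1] 30.33
143 [-0.7  0.2  0.6] 30.58
146 [ 0.7 -0.5  1.3] 30.83
149 [ -0.  -11.2   0.4] 31.08
145 59 [ -9.2 137.9 145.2]
165 72 [ -9.2 140.6 165.3]
185 79 [ -9.2 143.2 185. ]
205 93 [ -9.2 145.7 205.3]
225 115 [-10.  148.4 225.2]
245 136 [ -9.3 151.  245.2]
265 173 [ -9.3 152.3 267.5]
32.425
```

The stay is now at its stop, about 1.70 rad. Next I'll pinch the lid's top edge and bring it forward.

```bash
cat >> h.py <<'E'
def lpose(th,rho=212,y=50,d=None):
    R=lidR(90-np.degrees(th),1)
    return tcp([90-rho*np.cos(th)+5*np.sin(th),y,122+rho*np.sin(th)+5*np.cos(th)],R,d=d),R
E
python3 - <<'E'
from h import *
from bench import r,snapshot
r.move_straight(w(wb(r.state()["tool_pos"])+[0,-10,60]),.2)
R=lidR(0,1);r.move_to(w([-10,50,430]),rpy(R))
p,R=lpose(1.69,d=-.07);r.move_to(p,rpy(R))
st=r.state();print(st["t"],st["force"].round(1))
p,R=lpose(1.69);r.move_straight(p,.1);print((RB.T@r.state()["force"]).round(1))
r.grip(0,40);st=r.state();print("w",st["width"],(RB.T@st["force"]).round(1),st["t"])
for th in np.arange(1.6,1.15,-.1):
    p,R=lpose(th);r.move_straight(p,.08,frame=rpy(R));st=r.state();print(round(th,2),(RB.T@st["force"]).round(1),round(st["width"],4),round(st["t"],2))
E
```

```text
34.1417 [ 0.5 -0.  -0.1]
[-0.5  0.3 -0.6]
w 0.009820003647197414 [ 0.5 -1.1  3.3] 35.4417
1.6 [ 0.4 -0.3  3.3] 0.0093 35.83
1.5 [-0.5 -0.3  4.6] 0.0098 36.23
1.4 [-2.6 -0.3  6.6] 0.0095 36.64
1.3 [-3.4  0.5  6.1] 0.0099 37.05
1.2 [-4.2 -0.   7.2] 0.0095 37.46
```

```bash
python3 - <<'E'
from h import *
from bench import r,snapshot
for th in(1.12,1.07,1.04,1.02,1.0):
    p,R=lpose(th);r.move_straight(p,.05,frame=rpy(R));st=r.state();f=RB.T@st["force"];print(round(th,2),f.round(1),round(st["width"],4),round(st["t"],2))
    if f[2]>16 or f[2]<-3:break
    last=th
r.grip(.04);r.hold(.3)
st=r.state();r.move_straight(st["tool_pos"]-R[:,2]*.09,.15)
r.hold(.5);st=r.state();s=snapshot("wrist");T=np.eye(4);T[:3,:3]=Ro.from_euler('xyz',st["orientation"],degrees=True).as_matrix();T[:3,3]=st["tool_pos"]
s["view"]=np.linalg.inv(T@s["mount"]);print(st["t"],st["force"].round(1))
for n,S in(("wrist",s),("top",snapshot("top"))):
    P,ok=cloud(S);b=wb(P);im=S["pixels"].astype(int)
    g=b[ok&(im[...,0]-im[...,2]>40)&(b[...,2]>150)&(b[...,2]<330)&(b[...,0]>-50)&(b[...,0]<100)&(abs(b[...,1]+40)<110)]
    if len(g)>50:
        k=np.polyfit(g[:,0],g[:,2],1);th=np.arctan(k[0]);print(n,"lid",np.arctan(k[0]),len(g),"res",(g[:,2]-np.polyval(k,g[:,0])).std())
s=snapshot("scene");cv2.imwrite("pics/s8.png",s["pixels"][100:290,160:400,::-1].repeat(3,0).repeat(3,1))
E
```

```text
1.12 [-5.5  1.3  8.2] 0.0097 37.93
1.07 [-6.6  1.6  8.2] 0.0095 38.28
1.04 [-6.   1.8  8. ] 0.0095 38.56
1.02 [-8.   1.8  8.8] 0.0092 38.81
1.0 [-5.9  2.3  9.3] 0.0095 39.06
41.0083 [-0.9  0.3  0.6]
wrist lid 0.5094344383977646 1971 res 0.9093473286777317
top lid -0.9725624421921572 220 res 4.853206257188135
```

View pics/s8.png

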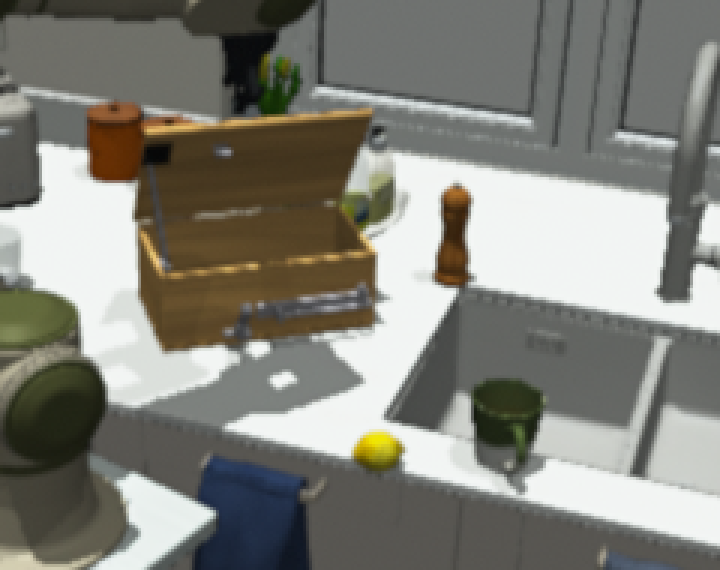

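The picture shows the lid propped on the stay, whose tip is at the dark pad at (157,152). The latch is down, the bolt is drawn, and the lemon and mug are in place. The two angle fits disagree, so I'll measure the lid from the scene camera's cloud.

```bash
python3 - <<'E'
from h import *
from bench import r,snapshot
for i in range(2):
    s=snapshot("scene");P,ok=cloud(s);b=wb(P)
    g=b[ok&(b[...,2]>150)&(b[...,2]<300)&(b[...,0]>-60)&(b[...,0]<80)&(b[...,1]>-140)&(b[...,1]<100)]
    for _ in range(4):
        k=np.polyfit(g[:,2],g[:,0],1);e=g[:,0]-np.polyval(k,g[:,2]);g=g[abs(e)<max(3,2*e.std())]
    print("lid",np.pi/2+np.arctan(k[0]),"x at z122",np.polyval(k,122),len(g),e.std())
    r.hold(.4)
q=b[ok&(b[...,2]>140)&(b[...,2]<240)&(abs(b[...,0]+10)<9)&(b[...,1]>125)&(b[...,1]<175)]
print("stay pts",len(q),[q[abs(q[:,2]-z)<8].mean(0).round(1) for z in(150,190,230) if (abs(q[:,2]-z)<8).any()])
q=b[ok&(b[...,0]<-125)&(b[...,0]>-185)&(b[...,2]>20)&(b[...,2]<115)&(abs(b[...,1]-55)<12)]
print("latch",len(q),q.min(0).round(),q.max(0).round())
q=b[ok&(b[...,0]<-108)&(b[...,0]>-122)&(b[...,2]>68)&(b[...,2]<90)&(abs(b[...,1]+100)<70)]
print("fin",len(q),q.mean(0).round() if len(q) else 0)
st=r.state();print(st["t"],st["force"].round(1),wb(st["tool_pos"]).round())
E
```

```text
lid 1.0054625595917426 x at z122 88.28368536915812 1096 3.0116726242434804
lid 1.0056565213042261 x at z122 88.29252411803657 1045 2.7786422230254706
stay pts 29 [array([-14.9, 140.5, 150. ]), array([-13.9, 146.2, 189.6]), array([-11.7, 151.9, 225.2])]
latch 53 [-164.   45.   41.] [-132.   65.   97.]
fin 11 [-115. -128.   75.]
42.0583 [ 1.  -0.7  0.2] [-65.  50. 372.]
```

Every check agrees: lid 1.006 rad and at rest, stay about 1.70, latch down, fin at y=-128. I'm handing in.

```bash
python3 -c "
from bench import r
print(r.job_done(), r.state()['t'])"
```

```text
the job is handed in; nothing more can be done
the job is handed in; nothing more can be done
```

The box is open, its lid is propped on the stay, and I handed the job in at about 42 s of the 72 s allowed; no verdict is reported. I drew the bolt to its stop, pulled the latch down, lifted the lid until it leaned back, and raised the stay. Then I lowered the lid onto the stay's tip, let go and backed off.

**Last checks:**

| Item | Measured | Required at the end |
|---|---|---|
| Lid | 1.006 rad, unchanged over two readings 0.4 s apart | 0.93 to 1.08 rad |
| Stay | about 1.70 rad when its stop was felt; still leaning that far back in the last cloud | above 1.58 rad |
| Bolt | fin at y = -128 mm, about 0.075 m | above 0.038 m |
| Latch | about 0.75 rad | above 0.4 rad |
| Robot | about 90 mm clear of the lid, force near zero | touching nothing |

The lemon and mug stand where they were in the last picture. I did not measure the jars and the glass again, but the arm never worked near them.

**Checks that failed or disagreed:**
- **Stay:** the bar slipped in the first grip and stood at only about 1.56 to 1.58 rad. I pushed it on to its stop with closed fingers and measured it again.
- **Lid:** two quick angle fits from the wrist and top cameras gave wrong values (0.51 and -0.97 rad) and an earlier wrist fit gave 1.17 rad. I put these down to stray points and trusted the scene-camera fit, whose hinge line came out within 2 mm of the given one.

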